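Set up the frame clamp and hold its spring jaw open at the mark

ROBOT

A 7-joint arm with a two-finger parallel gripper is mounted at the origin on the work surface. World frame = base frame: x ahead of the robot, y to its left, z up, the work surface at z = 0. Lengths are in m, angles in rad, forces in N, time in s.
With the tool pointing down it reaches from about 0.4 to 0.85 m from the base axis. Payload 10.4 kg.
Tool frame: the origin (TCP) lies midway between the tips of the shut fingers; the grasp point (between the pads) lies r.grip_point_offset behind it (r.grip_point_offset is the distance from the TCP to the grasp point, in m); z points along the fingers, y is the line along which they close (so a half turn about z gives the same grasp; the last joint's range is limited). The gripper opens to 87 mm and grips with 3 to 60 N. Pads are 19 mm wide; open, the fingers measure 117 mm over their backs; the gripper's body (75 mm by 190 mm) begins 51 mm behind the grasp point.
Start: joints at [-1.136, 0.332, -0.065, 1.46, 0.022, 1.35, -0.088], TCP at [0.276, 0.561, 0.223] pointing down, gripper open.
Joint ranges: [-2.6, 2.6], [-0.5, 2.12], [-1.47, 1.34], [0.16, 2.42], [-1.27, 4.41], [0.06, 2.06], [-2.6, 2.6]. Speed limits (rad/s): [2.22, 2.22, 2.79, 2.79, 3.14, 3.14, 3.14].

INTERFACE

Orientations are given as a unit quaternion [x, y, z, w].
In Python, from bench import r gives the robot as it stands.
- The arm moves only by the tool play_rows, never from a script. Its arguments are lists of equal length, an entry for each row: "claw": the closure, from 0 (fully open) to 1 (shut); "delta_pos": the shift along the tool's x, y, z scaled (see below), a list of three; "delta_rot": the turn, a rotation vector about the tool's x, y, z scaled (see below), a list of three. A call has 1 to 8 rows; each row shifts and turns the commanded pose from where the row before left it, along the tool's axes as they then stand; what a row does not reach is not made up. The controller multiplies each number of a shift by 200 mm and each number of a turn by pi rad. A row lasts 1/10 s, in which the tool goes at most 50 mm and 8.59 degrees, less where a joint would pass 70% of its speed; a pose out of reach is approached as far as the arm can. A call with a number of a shift or a turn outside -1 to 1 is refused whole. A call with a gripper value outside its range is refused whole. The fingers move at their own pace and stop on an object; "squeeze" is the grip in N (left out, the last holds). Time passes only in rows, so rows that do not move let the fingers close. It gives the time, the measured TCP pose, the force, the opening and the grip force at its end, in the units of the state.
- r.read_state(): the state, without advancing time (a new reading comes with each control period).
- r.camera(name): name is "side" or "top"; returns a dict with "pixels" (420x560x3 uint8, red, green, blue), "camera_matrix" (3x3 intrinsics, pixels), "cam_to_world" (4x4, takes a point from camera to world coordinates). Camera axes: x right, y up, looking along -z (the intrinsics and any distortion apply to the point x, -y, -z); pixel columns grow to the right and rows downward; lengths in m; the calibration is good to about 2 mm. A picture is of the moment at which its call begins. There is no depth.
- r.close_job(): hands the job in; it is judged then, once.
The state is a dict: "time": time; "joint_positions": joint angles; "joint_vel": joint speeds; "joint_torque": joint torques, N m; "ee_pos": TCP position; "eef_rot": TCP orientation; "ft_force": force on the tool from outside, world axes, zero at the start; "torque": the same for the moment, N m; "width": finger opening in m; "grip_force": force on a finger pad.
Only numpy, scipy, OpenCV 4.12 (cv2) and the standard library are available. Lean on these libraries where they do the work, as an engineer would, in place of code of your own. Each camera call takes 0.05 s, during which the arm holds its last target. There are 200 camera calls.

TASK

Get the frame clamp ready for the painter to lay in a picture frame: take the yellow stop block out of the parking rack and plug it fully home, upright, in the socket hole of the clamp bed, and let go of it. Then pull the sprung jaw by its wooden handle towards the robot until the white pointer lines up with the red mark, and finish while still holding it there with the gripper: the jaw springs shut if let go. Leave everything else where it is.

Things in the scene. Friction and masses are not known exactly. Their poses are not given: they have to be found in the camera images.
- stop_yellow: stop block, yellow: steel shank 20 (own x) x 30 (y) x 25 mm tall, its foot narrowed to 17 x 27 mm for 4 mm, under a yellow plastic head 26 (x) x 46 (y) x 40 mm tall (z = 25 to 65 mm). Origin: centre of the shank's underside, z up. About 120 g, loose. It stands in a hole of the parking rack, head resting on the rack. Which rack hole it is in varies.
- bed: bed of the frame clamp: brown wooden slab 260 (x) x 130 (y) x 30 mm, fixed to the table. Origin: centre of its underside; x runs along the slab from the jaw end (nearer the robot) to the socket end, z up. A black scale strip, 44 mm wide and 20 mm tall, runs along its +y side.
- socket (a point): centre of the mouth of the socket hole in the bed's top face, 30 mm above the table, 85 mm along +x from the bed's origin; axes as the bed's. A rectangular through hole, 23 (bed's x) x 33 mm (bed's y), with a 2 mm chamfer. The shank fits with its x along the bed's x, either way round. Fully home, the block's head rests on the bed.
- jaw: sprung jaw: aluminium carriage 55 (x) x 100 (y) x 20 mm, cork face 41 mm tall on its +x side, wooden handle, white pointer. Origin: centre of its underside, on the bed's top; axes as the bed's. It slides along the bed's x: shut at the start, origin at x = -30 mm of the bed; pulls out up to 80 mm along -x. Spring back: 6 N shut, plus 1 N per 10 mm pulled. No latch.
- handle (a point): middle of the top edge of the jaw's handle: a dark wooden upright plate 16 mm thick (bed's x), 64 mm wide (bed's y), standing 55 mm above the carriage, so its top is 106 mm above the table. It moves with the jaw.
- pointer (a point): middle of the part of the jaw's white pointer that sticks out over the black scale strip on the bed's +y side: a bar 8 mm wide (bed's x), 3 mm thick, its end level with the mark's inner end when lined up; 35 mm above the table. It moves with the jaw.
- mark: red mark clipped on the black scale strip on the bed's +y side: a bar 8 (bed's x) x 26 (y) x 14 mm tall, 20 mm above the table. Origin: centre of its underside; axes as the bed's. Fixed, 35 to 60 mm along the bed's -x from the shut jaw's pointer (varies). At the mark, pointer and mark have the same place along the bed's x.
- rack: parking rack: pale plywood slab 70 (x) x 240 (y) x 30 mm, fixed to the table, with three rectangular holes in a row along its y at -75, 0 and 75 mm, each 24 (x) x 34 (y) mm. Origin: centre of its underside, z up.
- stop_blue: stop block, blue: steel shank 20 (own x) x 30 (y) x 25 mm tall, its foot narrowed to 17 x 27 mm for 4 mm, under a blue plastic head 26 (x) x 46 (y) x 40 mm tall (z = 25 to 65 mm). Origin: centre of the shank's underside, z up. About 120 g, loose. It stands in a hole of the parking rack, head resting on the rack. To be left alone.
- stop_green: stop block, green: steel shank 20 (own x) x 30 (y) x 25 mm tall, its foot narrowed to 17 x 27 mm for 4 mm, under a green plastic head 26 (x) x 46 (y) x 40 mm tall (z = 25 to 65 mm). Origin: centre of the shank's underside, z up. About 120 g, loose. It stands in a hole of the parking rack, head resting on the rack. To be left alone.
- paint_tin: closed steel paint tin, 84 mm across, 95 mm tall, loose, to be left alone. Origin: centre of its underside.
- varnish_jar: amber glass jar with black cap, 64 mm across, 85 mm tall, loose, to be left alone. Origin: centre of its underside.
- water_cup: white ceramic cup, 76 mm across, 90 mm tall, loose, to be left alone. Origin: centre of its underside.
- paintbrush: paintbrush 200 mm long lying on the table, loose, to be left alone. Origin: its middle, underside; x along it.
- palette_knife: palette knife 200 mm long lying on the table, loose, to be left alone. Origin: its middle, underside; x along it.
Not all that is in view belongs to the job. Of the things like the stop_yellow, leave any that is pink; of the rest the larger one is meant.

How it is judged:
By the outcome, as a careful person would: the job done as asked, in the order asked, and still so for the second after the job is handed in, while the arm keeps its last pose, push and grip.
It also fails if it takes over 56 s, if anything falls off the work surface, if the arm or the gripper's body presses on something with over 40 N, if the wrist force passes 120 N, or if a joint passes its speed limit or range.

## Working session

There is one attempt and no reset: what is moved stays moved. The work goes in short steps, Python scripts to look and compute and a tool call to move; the robot and the scene stay as the last step left them, time stands still between calls to the robot, and variables do not carry over. Pictures are saved under pics/ and viewed, at most 10 in all, crops included, and the job is handed in when it is done.

Besides the shell and the picture viewer there is one more tool, called after "Emit:" by a JSON object that holds its "method" and its "body", one argument or row to a line. play_rows: Moves the arm, as the interface text tells. Shifts and turns lie within -1 to 1; 1 stands for 200 mm of shift or pi rad of turn. Its arguments: {"type":"object","properties":{"claw":{"type":"array"},"delta_pos":{"type":"array"},"delta_rot":{"type":"array"},"squeeze":{"type":"number"}},"required":["claw","delta_pos","delta_rot"]}

```bash
mkdir -p pics
python3 - <<'E'
from bench import r
import cv2,numpy as np
np.set_printoptions(precision=4,suppress=True)
s=r.read_state();print(s,r.grip_point_offset)
for n in("top","side"):
    c=r.camera(n);cv2.imwrite(f"pics/{n}0.png",c["pixels"][:,:,::-1]);print(c["camera_matrix"],c["cam_to_world"],[k for k in c])
    np.savez(f"{n}0.npz",**{k:v for k,v in c.items()})
E
```

```text
{'time': 0.0, 'joint_positions': array([-1.1356,  0.3329, -0.0647,  1.461 ,  0.0216,  1.3499, -0.0885]), 'joint_vel': array([-0.0001,  0.0015, -0.0015, -0.001 ,  0.0007, -0.001 , -0.0009]), 'joint_torque': array([ -0.0007, -62.3237,   0.0243, -38.9908,  -0.0615,   0.0395,
         0.0001]), 'ee_pos': array([0.2761, 0.5603, 0.2217]), 'eef_rot': array([ 0.2269,  0.9739, -0.0007, -0.0001]), 'ft_force': array([-0.5119,  0.6276,  0.4556]), 'torque': array([ 0.0616, -0.0065,  0.0129]), 'grip_force': 0.0, 'width': 0.08677515569570927} 0.0187
[[409.1862   0.     287.8949]
 [  0.     409.1862 209.5852]
 [  0.       0.       1.    ]] [[ 0.0215  0.9949 -0.0988  0.5148]
 [-0.9997  0.0204 -0.0127 -0.0036]
 [-0.0106  0.0991  0.995   1.0748]
 [ 0.      0.      0.      1.    ]] ['pixels', 'camera_matrix', 'cam_to_world']
[[543.5494   0.     282.0121]
 [  0.     543.5494 202.8237]
 [  0.       0.       1.    ]] [[ 0.7711  0.3794 -0.5113 -0.1649]
 [-0.6367  0.4626 -0.6169 -0.882 ]
 [ 0.0024  0.8013  0.5983  0.9609]
 [ 0.      0.      0.      1.    ]] ['pixels', 'camera_matrix', 'cam_to_world']
```

View pics/top0.png

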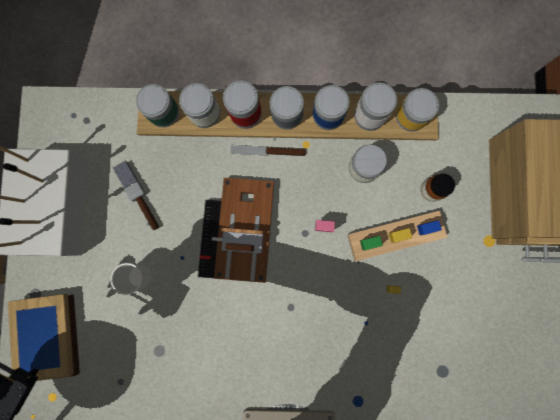

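View pics/side0.png

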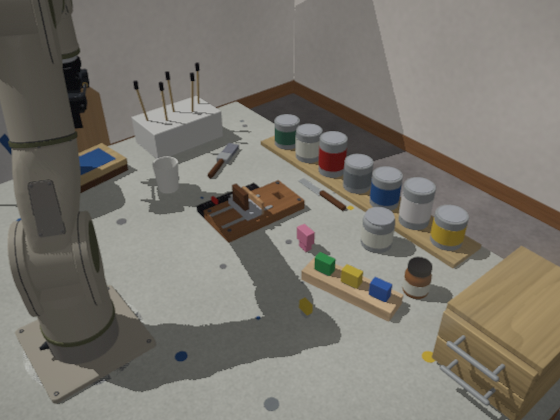

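The top view shows the bed around (240,228), with the socket at (248,197), jaw at (240,238) and red mark at (205,257). The rack is around (398,236), with green, yellow (401,236) and blue in it. There is a pink block at (325,226) and something small and yellow at (394,289). Next I'll zoom in.

```bash
cat > h.py <<'E'
import numpy as np,cv2
def load(n): return dict(np.load(n+".npz"))
def proj(c,P):
    P=np.atleast_2d(P);T=np.linalg.inv(c["cam_to_world"]);q=P@T[:3,:3].T+T[:3,3]
    q=q*[1,-1,-1];u=q@c["camera_matrix"].T;return u[:,:2]/u[:,2:]
def unproj(c,uv,z):
    uv=np.atleast_2d(uv).astype(float);d=np.c_[uv,np.ones(len(uv))]@np.linalg.inv(c["camera_matrix"]).T*[1,-1,-1]
    d=d@c["cam_to_world"][:3,:3].T;o=c["cam_to_world"][:3,3];return o+d*((z-o[2])/d[:,2])[:,None]
E
python3 - <<'E'
from h import *
c=load("top0");s=load("side0")
def crop(im,x,y,w,h,W): 
    k=W/w;return cv2.resize(im[y:y+h,x:x+w,::-1],None,fx=k,fy=k,interpolation=cv2.INTER_CUBIC)
a=crop(c["pixels"],190,165,100,130,400);b=crop(c["pixels"],340,180,115,130,400*115/115)
h=max(a.shape[0],b.shape[0]);o=np.zeros((h,800,3),np.uint8);o[:a.shape[0],:400]=a;o[:b.shape[0],400:]=b;cv2.imwrite("pics/t1.png",o)
a=crop(s["pixels"],190,170,120,75,400*2);cv2.imwrite("pics/s1.png",a)
b=crop(s["pixels"],285,240,130,90,800);cv2.imwrite("pics/s2.png",b)
E
```

```text
(no output)
```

View pics/t1.png

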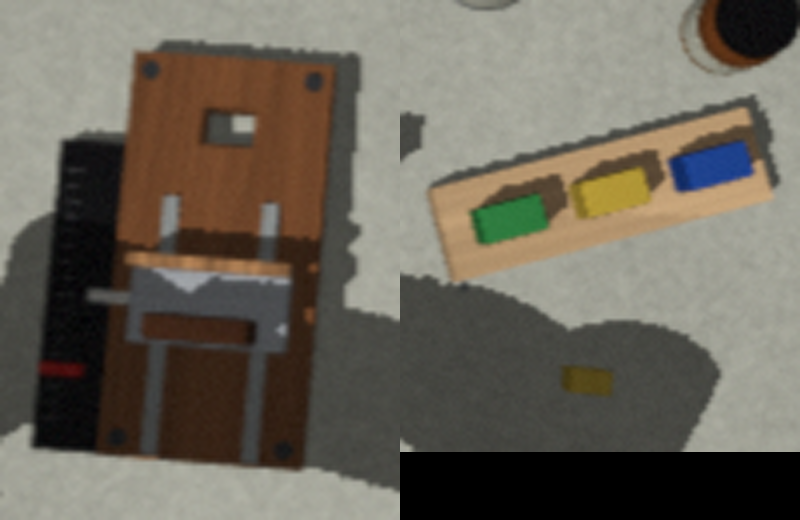

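View pics/s1.png

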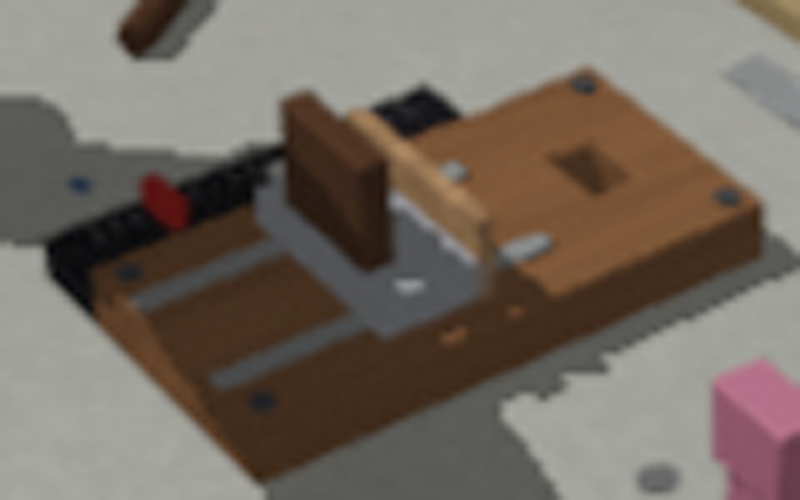

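View pics/s2.png

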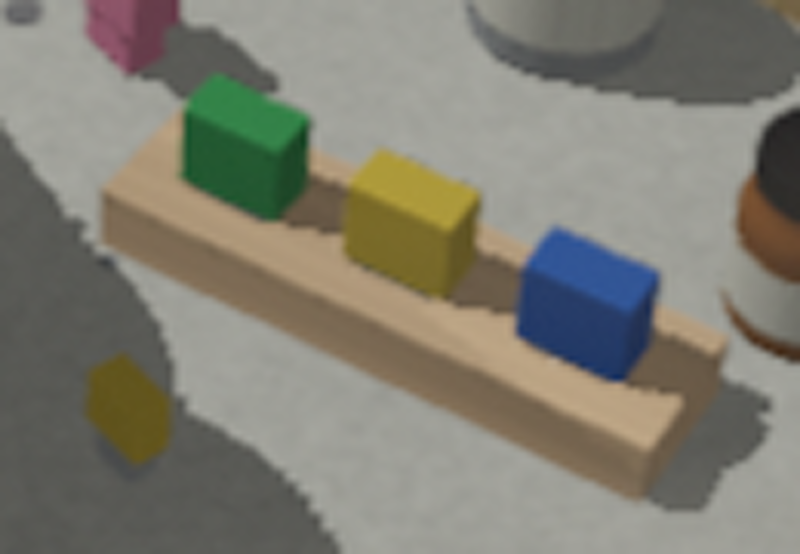

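The yellow block is in the middle hole of the rack. The small yellow piece on the table is a decoy, and so is the pink block. I'll fit poses from corner pixels in both views.

```bash
cat > fit.py <<'E'
from h import *
from scipy.optimize import least_squares
c=load("top0");s=load("side0")
A=lambda p:(np.array(p,float)+.5)/4-.5+[190,165]
B=lambda p:(np.array(p,float)-[400,0]+.5)/3.478-.5+[340,180]
S1=lambda p:(np.array(p,float)+.5)/6.667-.5+[190,170]
S2=lambda p:(np.array(p,float)+.5)/6.154-.5+[285,240]
def fit(obs,x0):
    def W(p,P):
        a=p[2];R=np.array([[np.cos(a),-np.sin(a),0],[np.sin(a),np.cos(a),0],[0,0,1]]);return R@(np.array(P)/1e3)+[p[0],p[1],0]
    f=lambda p:np.concatenate([proj(cam,W(p,P))[0]-uv for cam,P,uv in obs])
    r=least_squares(f,x0,loss="soft_l1");print(np.round(r.x,4),np.round(f(r.x).reshape(-1,2),1).tolist());return r.x
bed=[(c,(130,65,30),A((135,52))),(c,(130,-65,30),A((333,63))),(c,(-130,65,30),A((97,452))),(c,(-130,-65,30),A((302,468))),
 (c,(85,0,30),A((229,128))),(s,(130,65,30),S1((588,68))),(s,(130,-65,30),S1((762,203))),(s,(-130,65,30),S1((92,270))),(s,(-130,-65,0),S1((262,480))),(s,(130,-65,0),S1((762,258)))]
b=fit(bed,[.5,.1,0]);fit(bed[:5],b);fit(bed[5:],b)
R=np.array([[np.cos(b[2]),-np.sin(b[2])],[np.sin(b[2]),np.cos(b[2])]])
tb=lambda P:((P[0,:2]-b[:2])@R*1e3).round(1)
print("socket",b[:2]+R@[.085,0],"mark",tb(unproj(c,A((62,369)),.034)),"ptr",tb(unproj(c,A((100,296)),.0365)),"mark side",tb(unproj(s,S1((165,202)),.027)))
# handle top centre from side: corners
print("handle",[tb(unproj(s,S1(p),.106)) for p in((282,100),(308,92),(362,172),(390,160))])
rk=[(c,(35,120,30),B((430,188))),(c,(35,-120,30),B((748,107))),(c,(-35,-120,30),B((773,197))),(c,(-35,120,30),B((455,282))),
(s,(-35,120,30),S2((105,190))),(s,(35,120,30),S2((185,110))),(s,(35,-120,30),S2((725,345))),(s,(-35,-120,30),S2((640,450)))]
k=fit(rk,[.5,-.25,.2])
yl=[(s,(-13,23,70),S2((345,197))),(s,(13,23,70),S2((382,150))),(s,(13,-23,70),S2((480,198))),(s,(-13,-23,70),S2((440,240))),
(c,(-13,-23,70),B((651,204))),(c,(13,-23,70),B((643,168))),(c,(-13,23,70),B((580,219))),(c,(13,23,70),B((573,183)))]
y=fit(yl,k);fit(yl[:4],k);fit(yl[4:],k)
np.savez("fit.npz",b=b,y=y)
# yellow & red segmentation in top
hsv=cv2.cvtColor(c["pixels"],cv2.COLOR_RGB2HSV)
m=cv2.inRange(hsv,(22,120,60),(32,255,255));m[:, :375]=0;m[:,425:]=0;m[260:]=0;m[:215]=0
p=np.argwhere(m)[:,::-1];print("yel",len(p),cv2.minAreaRect(p.astype(np.float32)))
m=cv2.inRange(hsv,(0,180,60),(6,255,255))[240:270,190:225];p=np.argwhere(m)[:,::-1]+[190,240];print("red",len(p),p.mean(0),tb(unproj(c,p.mean(0),.034)))
E
python3 fit.py
```

```text
[ 0.5658  0.1212 -0.053 ] [[-0.2, -0.3], [0.3, 0.6], [0.0, 1.0], [-0.0, 0.9], [-0.2, -0.3], [0.3, -0.9], [0.8, -0.7], [0.1, -0.4], [-0.2, 0.6], [0.5, -0.7]]
[ 0.5669  0.1212 -0.0526] [[-0.2, -0.7], [0.3, 0.2], [0.1, 0.6], [0.0, 0.5], [-0.2, -0.7]]
[ 0.564   0.1204 -0.0537] [[0.1, -0.5], [0.5, -0.3], [-0.3, -0.0], [-0.6, 1.1], [0.3, -0.3]]
socket [0.65068036 0.1167346 ] mark [-77.2  91.4] ptr [-29.5  71.2] mark side [-79.7  90.8]
handle [array([-54.8,  27.6]), array([-43. ,  26.2]), array([-56. , -34.3]), array([-42.4, -34. ])]
[ 0.5569 -0.2706  0.27  ] [[0.1, 0.6], [-0.5, 0.7], [0.1, 1.4], [0.1, 0.4], [-0.7, -0.5], [1.5, -3.2], [0.8, -1.5], [1.3, 0.0]]
[ 0.5558 -0.2696  0.2048] [[-0.4, -3.3], [-0.3, -1.5], [0.2, -0.9], [0.8, -1.6], [-0.1, 1.1], [-0.0, 0.9], [1.9, 0.2], [1.7, 0.1]]
[ 0.5516 -0.2735  0.2146] [[-0.5, -1.5], [-0.5, 0.1], [0.2, 0.7], [0.8, 0.1]]
[ 0.5572 -0.2676  0.2304] [[-0.8, 0.2], [-1.1, 0.2], [1.2, -0.2], [0.7, -0.2]]
yel 228 ((400.13848876953125, 235.00770568847656), (10.61240005493164, 21.663330078125), 74.74488067626953)
red 16 [204.9375 256.6875] [-76.7  92. ]
```

Emit:
{"method": "play_rows", "body": {
  "claw": [0, 0, 0, 0, 0, 0, 0, 0],
  "delta_pos": [
    [0, 0, 0],
    [0, 0, 0],
    [0, 0, 0],
    [0, 0, 0],
    [0, 0, 0],
    [0, 0, 0],
    [0, 0, 0],
    [0, 0, 0]
  ],
  "delta_rot": [
    [0, 0, 0.04],
    [0, 0, 0.04],
    [0, 0, 0.04],
    [0, 0, 0.04],
    [0, 0, 0.04],
    [0, 0, 0.04],
    [0, 0, 0.04],
    [0, 0, 0]
  ],
  "squeeze": 30
}}

```text
time: 0.9
ee_pos: [0.2761, 0.5605, 0.2221]
eef_rot: [0.621, 0.784, -0.0, 0.0]
ft_force: [-0.4, -0.1, -0.8]
width: 0.087
grip_force: 0.0
```

```bash
cat > plan.py <<'E'
import sys,numpy as np
from bench import r
from scipy.spatial.transform import Rotation as Ro
# usage: plan.py x y z yaw(of tool y axis)  -> tool-frame scaled deltas
def plan(p,yaw,pr=True):
    s=r.read_state();R=Ro.from_quat(s["eef_rot"]);M=R.as_matrix()
    T=np.array([[np.sin(yaw),np.cos(yaw),0],[-np.cos(yaw),np.sin(yaw),0],[0,0,-1]])
    if np.dot(T[:,1],M[:,1])<0: T[:,:2]*=-1
    dr=(R.inv()*Ro.from_matrix(T)).as_rotvec()/np.pi
    dp=M.T@(np.array(p)-s["ee_pos"])/.2
    dpT=T.T@(np.array(p)-s["ee_pos"])/.2
    np.set_printoptions(precision=4,suppress=True)
    print("t",s["time"],"pos",s["ee_pos"],"yawy",np.arctan2(M[1,1],M[0,1]),"w",s["width"],"F",s["ft_force"],"g",s["grip_force"])
    print("dpos(now axes)",dp,"dpos(after turn)",dpT,"drot",dr)
if __name__=="__main__":
    a=list(map(float,sys.argv[1:]));plan(a[:3],a[3])
E
python3 plan.py .5555 -.27 .15 .225
```

```text
Traceback (most recent call last):
  File "plan.py", line 16, in <module>
    a=list(map(float,sys.argv[1:]));plan(a[:3],a[3])
                                    ~~~~^^^^^^^^^^^^
  File "plan.py", line 9, in plan
    dr=(R.inv()*Ro.from_matrix(T)).as_rotvec()/np.pi
                ~~~~~~~~~~~~~~^^^
  File "scipy/spatial/transform/_rotation.pyx", line 1143, in scipy.spatial.transform._rotation.Rotation.from_matrix
ValueError: Non-positive determinant (left-handed or null coordinate frame) in rotation matrix 0: [[ 0.22310636  0.97479411  0.        ]
 [-0.97479411  0.22310636  0.        ]
 [ 0.          0.         -1.        ]].
```

```bash
sed -i 's/\[\[np.sin(yaw),np.cos(yaw),0\],\[-np.cos(yaw)/[[-np.sin(yaw),np.cos(yaw),0],[np.cos(yaw)/' plan.py
python3 plan.py .5555 -.27 .15 .225
```

```text
t 0.9 pos [0.2761 0.5605 0.2221] yawy 0.2313835275753354 w 0.08701907648882438 F [-0.4413 -0.0521 -0.7887] g 0.0
dpos(now axes) [-4.3619  0.4076  0.3633] dpos(after turn) [-4.3594  0.4353  0.3607] drot [-0.0001  0.0002  0.002 ]
```

Emit:
{"method": "play_rows", "body": {
  "claw": [0, 0, 0, 0, 0, 0, 0, 0],
  "delta_pos": [
    [-0.2, 0.02, 0],
    [-0.2, 0.02, 0],
    [-0.2, 0.02, 0],
    [-0.2, 0.02, 0],
    [-0.2, 0.02, 0],
    [-0.2, 0.02, 0],
    [-0.2, 0.02, 0],
    [-0.2, 0.02, 0]
  ],
  "delta_rot": [
    [0, 0, 0],
    [0, 0, 0],
    [0, 0, 0],
    [0, 0, 0],
    [0, 0, 0],
    [0, 0, 0],
    [0, 0, 0],
    [0, 0, 0]
  ]
}}

```text
time: 1.7
ee_pos: [0.3816, 0.255, 0.2225]
eef_rot: [0.618, 0.786, 0.0, 0.0]
ft_force: [0.9, -0.1, 0.3]
width: 0.087
grip_force: 0.0
```

Emit:
{"method": "play_rows", "body": {
  "claw": [0, 0, 0, 0, 0, 0, 0, 0],
  "delta_pos": [
    [-0.2, 0.02, 0],
    [-0.2, 0.02, 0],
    [-0.2, 0.02, 0],
    [-0.2, 0.02, 0],
    [-0.2, 0.02, 0],
    [-0.2, 0.02, 0],
    [-0.2, 0.02, 0],
    [-0.2, 0.02, 0]
  ],
  "delta_rot": [
    [0, 0, 0],
    [0, 0, 0],
    [0, 0, 0],
    [0, 0, 0],
    [0, 0, 0],
    [0, 0, 0],
    [0, 0, 0],
    [0, 0, 0]
  ]
}}

```text
time: 2.5
ee_pos: [0.4867, -0.0488, 0.2227]
eef_rot: [0.618, 0.786, 0.0, 0.0]
ft_force: [-0.1, 0.4, -0.1]
width: 0.0869
grip_force: 0.0
```

Emit:
{"method": "play_rows", "body": {
  "claw": [0, 0, 0, 0, 0, 0, 0, 0],
  "delta_pos": [
    [-0.19, 0.02, 0.05],
    [-0.19, 0.02, 0.05],
    [-0.19, 0.02, 0.05],
    [-0.19, 0.02, 0.05],
    [-0.19, 0.02, 0.05],
    [-0.19, 0.02, 0.05],
    [0, 0, 0],
    [0, 0, 0]
  ],
  "delta_rot": [
    [0, 0, 0],
    [0, 0, 0],
    [0, 0, 0],
    [0, 0, 0],
    [0, 0, 0],
    [0, 0, 0],
    [0, 0, 0],
    [0, 0, 0]
  ]
}}

```text
time: 3.3
ee_pos: [0.5619, -0.2642, 0.1617]
eef_rot: [0.62, 0.785, -0.001, -0.001]
ft_force: [-1.0, 1.2, 0.2]
width: 0.087
grip_force: 0.0
```

```bash
python3 plan.py .5555 -.27 .036 .225
python3 - <<'E'
from bench import r
from h import *
ims=[]
for n in("top","side"):
    c=r.camera(n);np.savez(f"{n}1.npz",**c);p=proj(c,[.5555,-.27,.06])[0].astype(int);print(p)
    im=c["pixels"][max(p[1]-55,0):p[1]+55,p[0]-50:p[0]+50,::-1];ims.append(cv2.resize(im,(400,440),interpolation=cv2.INTER_CUBIC))
cv2.imwrite("pics/b1.png",np.hstack(ims))
E
```

```text
t 3.3 pos [ 0.5619 -0.2642  0.1617] yawy 0.2345713831876529 w 0.08702939946888907 F [-0.9858  1.1601  0.1532] g 0.0
dpos(now axes) [-0.021  -0.037   0.6284] dpos(after turn) [-0.0212 -0.0379  0.6283] drot [-0.0006 -0.0001  0.003 ]
[400 236]
[351 272]
```

View pics/b1.png

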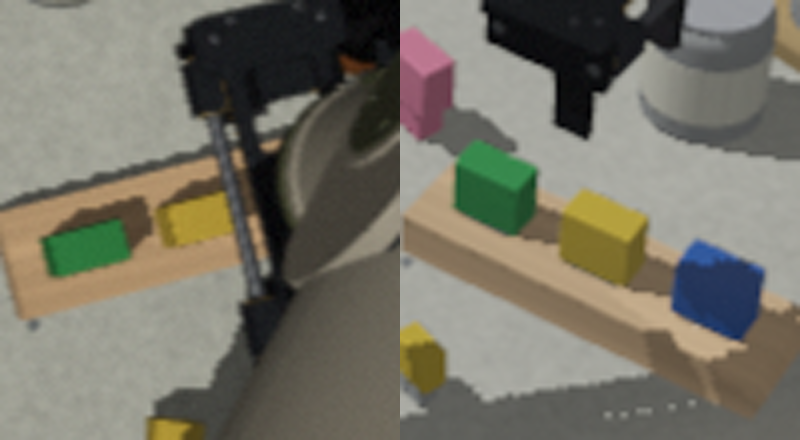

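The view shows the fingers above the rack, which hasn't been disturbed, and the yellow block is still where I measured it. I'll descend and grip.

Emit:
{"method": "play_rows", "body": {
  "claw": [0, 0, 0, 0, 0, 0, 0, 0],
  "delta_pos": [
    [-0.02, -0.04, 0],
    [0, 0, 0.1],
    [0, 0, 0.1],
    [0, 0, 0.1],
    [0, 0, 0.1],
    [0, 0, 0.1],
    [0, 0, 0.08],
    [0, 0, 0]
  ],
  "delta_rot": [
    [0, 0, 0.002],
    [0, 0, 0],
    [0, 0, 0],
    [0, 0, 0],
    [0, 0, 0],
    [0, 0, 0],
    [0, 0, 0],
    [0, 0, 0]
  ]
}}

```text
time: 4.2
ee_pos: [0.5545, -0.268, 0.0449]
eef_rot: [0.622, 0.783, -0.0, -0.001]
ft_force: [-0.2, 0.4, -0.3]
width: 0.0871
grip_force: 0.0
```

```bash
python3 plan.py .5555 -.27 .036 .225
```

```text
t 4.2 pos [ 0.5545 -0.268   0.0449] yawy 0.22812865794729356 w 0.08712852023571228 F [-0.2107  0.3922 -0.2996] g 0.0
dpos(now axes) [-0.0107  0.0026  0.0445] dpos(after turn) [-0.0106  0.0025  0.0446] drot [-0.0007 -0.0006  0.001 ]
```

Emit:
{"method": "play_rows", "body": {
  "claw": [0, 0.5, 0.8, 0.8, 0.8, 0.8, 0.8, 0.8],
  "delta_pos": [
    [-0.01, 0, 0.04],
    [0, 0, 0],
    [0, 0, 0],
    [0, 0, 0],
    [0, 0, 0],
    [0, 0, 0],
    [0, 0, 0],
    [0, 0, 0]
  ],
  "delta_rot": [
    [0, 0, 0],
    [0, 0, 0],
    [0, 0, 0],
    [0, 0, 0],
    [0, 0, 0],
    [0, 0, 0],
    [0, 0, 0],
    [0, 0, 0]
  ]
}}

```text
time: 5.0
ee_pos: [0.5562, -0.2711, 0.0386]
eef_rot: [0.622, 0.783, 0.0, 0.0]
ft_force: [-0.1, 0.4, 0.5]
width: 0.0388
grip_force: 0.0
```

Emit:
{"method": "play_rows", "body": {
  "claw": [1, 1, 1, 1],
  "delta_pos": [
    [0, 0, 0],
    [0, 0, 0],
    [0, 0, 0],
    [0, 0, 0]
  ],
  "delta_rot": [
    [0, 0, 0],
    [0, 0, 0],
    [0, 0, 0],
    [0, 0, 0]
  ]
}}

```text
time: 5.4
ee_pos: [0.5563, -0.2711, 0.0385]
eef_rot: [0.622, 0.783, 0.0, 0.0]
ft_force: [0.8, -0.2, -0.8]
width: 0.0261
grip_force: 29.8
```

```bash
python3 plan.py .5555 -.27 .18 .225
```

```text
t 5.4 pos [ 0.5563 -0.2711  0.0385] yawy 0.22715457624700536 w 0.02614903897147139 F [ 0.8096 -0.163  -0.754 ] g 29.840978267602623
dpos(now axes) [ 0.0063 -0.0024 -0.7073] dpos(after turn) [ 0.0062 -0.0025 -0.7073] drot [ 0.0001 -0.      0.0007]
```

Gripped at 26.1 mm. Next I'll lift straight up and look at the block in the grip.

Emit:
{"method": "play_rows", "body": {
  "claw": [1, 1, 1, 1, 1, 1, 1, 1],
  "delta_pos": [
    [0, 0, -0.05],
    [0, 0, -0.1],
    [0, 0, -0.1],
    [0, 0, -0.1],
    [0, 0, -0.1],
    [0, 0, -0.1],
    [0, 0, -0.1],
    [0, 0, 0]
  ],
  "delta_rot": [
    [0, 0, 0],
    [0, 0, 0],
    [0, 0, 0],
    [0, 0, 0],
    [0, 0, 0],
    [0, 0, 0],
    [0, 0, 0],
    [0, 0, 0]
  ]
}}

```text
time: 6.2
ee_pos: [0.557, -0.2721, 0.1717]
eef_rot: [0.623, 0.783, 0.001, 0.002]
ft_force: [0.3, -0.6, -1.1]
width: 0.0256
grip_force: 29.8
```

```bash
python3 plan.py .6507 .1167 .17 -.053
```

```text
t 6.2 pos [ 0.557  -0.2721  0.1717] yawy 0.22657887453151204 w 0.025632510284145316 F [ 0.2904 -0.6104 -1.1069] g 29.84279356431216
dpos(now axes) [1.7891 0.8933 0.0078] dpos(after turn) [1.9662 0.3649 0.0083] drot [0.0012 0.0005 0.089 ]
```

Emit:
{"method": "play_rows", "body": {
  "claw": [1, 1, 1, 1, 1, 1, 1, 1],
  "delta_pos": [
    [0, 0, 0],
    [0, 0, 0],
    [0, 0, 0],
    [0.15, 0.03, 0],
    [0.2, 0.04, 0],
    [0.2, 0.04, 0],
    [0.2, 0.04, 0],
    [0.2, 0.04, 0]
  ],
  "delta_rot": [
    [0, 0, 0.03],
    [0, 0, 0.03],
    [0, 0, 0.029],
    [0, 0, 0],
    [0, 0, 0],
    [0, 0, 0],
    [0, 0, 0],
    [0, 0, 0]
  ]
}}

```text
time: 7.0
ee_pos: [0.6037, -0.0818, 0.1679]
eef_rot: [0.726, 0.688, -0.0, -0.0]
ft_force: [1.4, 0.3, -1.7]
width: 0.0257
grip_force: 29.8
```

Emit:
{"method": "play_rows", "body": {
  "claw": [1, 1, 1, 1, 1, 1, 1, 1],
  "delta_pos": [
    [0.2, 0.04, 0],
    [0.2, 0.04, 0],
    [0.2, 0.03, 0],
    [0.2, 0.03, 0],
    [0.15, 0.03, 0],
    [0.06, 0.01, 0],
    [0, 0, 0],
    [0, 0, 0]
  ],
  "delta_rot": [
    [0, 0, 0],
    [0, 0, 0],
    [0, 0, 0],
    [0, 0, 0],
    [0, 0, 0],
    [0, 0, 0],
    [0, 0, 0],
    [0, 0, 0]
  ]
}}

```text
time: 7.8
ee_pos: [0.6503, 0.1143, 0.1683]
eef_rot: [0.726, 0.688, -0.001, 0.0]
ft_force: [-0.1, -0.6, -1.6]
width: 0.0259
grip_force: 29.8
```

```bash
python3 plan.py .6507 .1167 .10 -.053
python3 - <<'E'
from bench import r
from h import *
ims=[]
for n in("top","side"):
    c=r.camera(n);np.savez(f"{n}2.npz",**c);p=proj(c,[.65,.117,.11])[0].astype(int);o=[p[0]-33,p[1]-40];print(n,o)
    im=c["pixels"][o[1]:o[1]+80,o[0]:o[0]+66,::-1];ims.append(cv2.resize(im,(396,480),interpolation=cv2.INTER_CUBIC))
cv2.imwrite("pics/b2.png",np.hstack(ims))
E
```

```text
t 7.8 pos [0.6503 0.1143 0.1683] yawy -0.054250205314563246 w 0.025896661565160236 F [-0.0636 -0.5691 -1.6294] g 29.842537357471883
dpos(now axes) [0.0123 0.0013 0.3413] dpos(after turn) [0.0118 0.0011 0.3413] drot [-0.0002  0.0004 -0.0004]
top [np.int64(209), np.int64(152)]
side [np.int64(245), np.int64(131)]
```

View pics/b2.png

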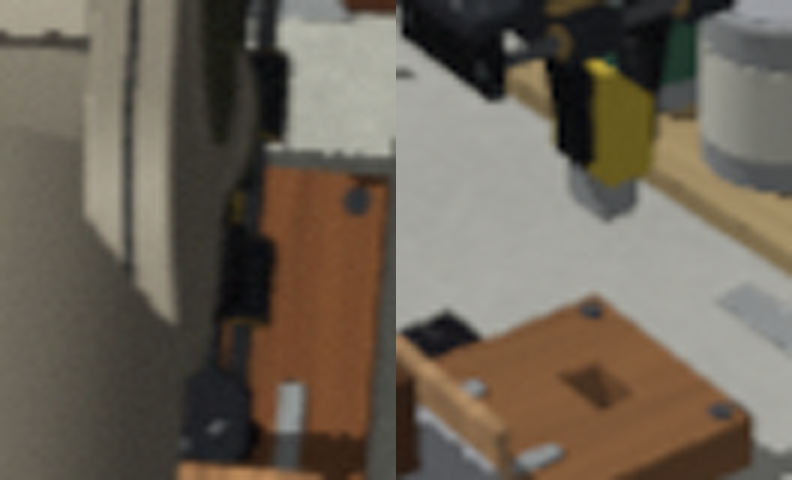

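The side view shows the head's lower corners at (613,187) and (652,160), the foot corners at (608,222) and (635,205), and the socket mouth at about (597,386). I'll compare the block with the socket in this one camera.

```bash
cat > rel.py <<'E'
from h import *
from scipy.optimize import least_squares
s=load("side2");o=np.array([245,131])
C=lambda p:(np.array(p,float)-[396,0]+.5)/6-.5+o
a=-.054;R=np.array([[np.cos(a),-np.sin(a)],[np.sin(a),np.cos(a)]])
zb=.1683-.0335
pts=[((-13,-23,25),(613,187)),((13,-23,25),(652,160)),((13,-23,65),(655,92)),((-8.5,-13.5,0),(608,222)),((8.5,-13.5,0),(637,207)),((-8.5,13.5,0),(574,198))]
def f(p,pts,z0):
    e=[]
    for P,uv in pts:
        P=np.array(P)/1e3;w=np.r_[R@P[:2]+p[:2],P[2]+z0];e.append(proj(s,w)[0]-C(uv))
    return np.concatenate(e)
q=least_squares(f,[.65,.115],args=(pts,zb));print("block",q.x,f(q.x,pts,zb).reshape(-1,2).round(1).tolist())
sk=[((13.5,18.5,30),(592,361)),((13.5,-18.5,30),(633,383)),((-13.5,-18.5,30),(601,411)),((-13.5,18.5,30),(560,380))]
bd=[((45,65,30),(592,296)),((45,-65,30),(752,415))]
for nm,P in(("sock",sk),("sock+bed",sk+bd),("bed",bd)):
    k=least_squares(f,[.65,.115],args=(P,0.));print(nm,k.x,f(k.x,P,0.).reshape(-1,2).round(1).tolist(),"block-sock bed axes mm",(R.T@(q.x-k.x)*1e3).round(1))
# dark-hole segmentation
v=s["pixels"][190:203,268:288].astype(int).sum(2);m=v<230
p=np.argwhere(m)[:,::-1]+[268,190];print(len(p),p.mean(0),unproj(s,p.mean(0),.03))
E
python3 rel.py
```

```text
block [0.65121483 0.11524283] [[-0.4, -0.3], [0.7, 1.3], [0.3, 0.1], [-0.3, -0.5], [-0.2, 0.1], [-0.3, -0.7]]
sock [0.64756437 0.11674341] [[0.7, -0.8], [1.4, 1.5], [-0.8, 0.1], [-1.4, -0.8]] block-sock bed axes mm [ 3.7 -1.3]
sock+bed [0.64720498 0.11634209] [[0.7, -0.7], [1.4, 1.6], [-0.8, 0.2], [-1.4, -0.7], [0.1, -0.6], [-0.0, 0.1]] block-sock bed axes mm [ 4.1 -0.9]
bed [0.64643449 0.115513  ] [[0.1, -0.4], [-0.1, 0.3]] block-sock bed axes mm [ 4.8 -0. ]
49 [277.75510204 195.04081633] [[0.64530516 0.11505491 0.03      ]]
```

Emit:
{"method": "play_rows", "body": {
  "claw": [1, 1, 1, 1, 1, 1, 1, 1],
  "delta_pos": [
    [0.007, 0, 0.08],
    [0, 0, 0.08],
    [0, 0, 0.08],
    [0, 0, 0.08],
    [0, 0, 0.08],
    [0, 0, 0.08],
    [0, 0, 0],
    [0, 0, 0]
  ],
  "delta_rot": [
    [0, 0, 0],
    [0, 0, 0],
    [0, 0, 0],
    [0, 0, 0],
    [0, 0, 0],
    [0, 0, 0],
    [0, 0, 0],
    [0, 0, 0]
  ]
}}

```text
time: 8.7
ee_pos: [0.6507, 0.1177, 0.0724]
eef_rot: [0.725, 0.688, -0.0, 0.0]
ft_force: [0.2, 0.2, -1.2]
width: 0.0258
grip_force: 29.8
```

```bash
python3 plan.py .6507 .1167 .05 -.053
python3 - <<'E'
from bench import r
from h import *
c=r.camera("side");np.savez("side3.npz",**c)
im=c["pixels"][155:221,245:311,::-1];cv2.imwrite("pics/b3.png",cv2.resize(im,(594,594),interpolation=cv2.INTER_CUBIC))
E
```

```text
t 8.7 pos [0.6507 0.1177 0.0724] yawy -0.052615770194148544 w 0.02579839309036938 F [ 0.1861  0.2349 -1.2468] g 29.842710150405765
dpos(now axes) [-0.0049  0.0002  0.1118] dpos(after turn) [-0.005   0.0002  0.1118] drot [-0.0001  0.0001  0.0001]
```

View pics/b3.png

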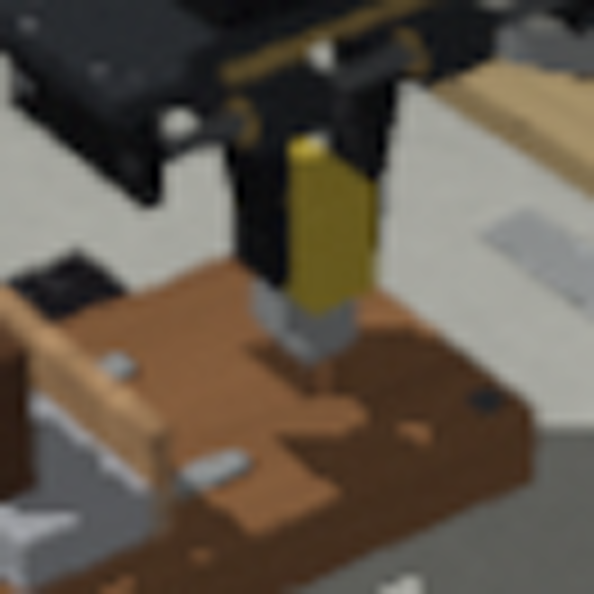

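```bash
cat >> rel.py <<'E'
print("----");z=.0724-.0335;C9=lambda p:(np.array(p,float)+.5)/9-.5+[245,155]
C=C9
pts=[((-13,-23,25),(325,316)),((13,-23,25),(377,286)),((13,-23,65),(380,183)),((-8.5,-13.5,0),(313,361)),((8.5,-13.5,0),(356,330))]
q=least_squares(f,[.65,.115],args=(pts,z));print("block",q.x,f(q.x,pts,z).reshape(-1,2).round(1).tolist())
bd=[((45,-65,30),(535,413)),((45,-65,0),(532,487))]
k=least_squares(f,[.65,.115],args=(bd,0.));print(k.x)
E
python3 rel.py | sed -n '/----/,$p'
```

```text
----
block [0.65226068 0.11877887] [[-0.8, -0.4], [0.7, -0.1], [0.5, -0.2], [-0.2, -0.4], [-0.2, 1.1]]
[0.64558865 0.11406387]
```

Emit:
{"method": "play_rows", "body": {
  "claw": [1, 1, 1, 1, 1, 1],
  "delta_pos": [
    [-0.014, -0.018, 0],
    [0, 0, 0.02],
    [0, 0, 0.025],
    [0, 0, 0.02],
    [0, 0, 0],
    [0, 0, 0]
  ],
  "delta_rot": [
    [0, 0, 0],
    [0, 0, 0],
    [0, 0, 0],
    [0, 0, 0],
    [0, 0, 0],
    [0, 0, 0]
  ]
}}

```text
time: 9.35
ee_pos: [0.6474, 0.1153, 0.0595]
eef_rot: [0.725, 0.688, 0.0, 0.0]
ft_force: [2.7, -0.3, -1.8]
width: 0.0258
grip_force: 29.9
```

```bash
python3 plan.py .647 .115 .0635 -.053
```

```text
t 9.35 pos [0.6474 0.1153 0.0595] yawy -0.05253516071639684 w 0.02577339778409773 F [ 2.7388 -0.2592 -1.8163] g 29.870092179626226
dpos(now axes) [-0.0014 -0.0018 -0.0199] dpos(after turn) [-0.0014 -0.0019 -0.0199] drot [ 0.0003 -0.      0.0001]
```

The foot is in the hole, and the -x side touches lightly (2.7 N). I'll nudge +x and continue.

Emit:
{"method": "play_rows", "body": {
  "claw": [1, 1, 1, 1, 1],
  "delta_pos": [
    [0, 0.006, 0],
    [0, 0, 0.02],
    [0, 0, 0.015],
    [0, 0, 0],
    [0, 0, 0]
  ],
  "delta_rot": [
    [0, 0, 0],
    [0, 0, 0],
    [0, 0, 0],
    [0, 0, 0],
    [0, 0, 0]
  ]
}}

```text
time: 9.85
ee_pos: [0.6493, 0.1151, 0.0532]
eef_rot: [0.725, 0.688, 0.001, 0.001]
ft_force: [5.3, -1.4, 0.1]
width: 0.0256
grip_force: 29.7
```

```bash
python3 plan.py .647 .115 .0585 -.053
```

```text
t 9.85 pos [0.6493 0.1151 0.0532] yawy -0.05270526404027498 w 0.025630047585638818 F [ 5.3043 -1.4388  0.1484] g 29.706099797040224
dpos(now axes) [-0.001  -0.0112 -0.0267] dpos(after turn) [-0.001  -0.0112 -0.0266] drot [ 0.0008 -0.0001  0.0001]
```

Emit:
{"method": "play_rows", "body": {
  "claw": [1, 1, 1, 1, 1, 1],
  "delta_pos": [
    [-0.003, 0.012, 0],
    [0, 0, 0.02],
    [0, 0, 0.02],
    [0, 0, 0.01],
    [0, 0, 0],
    [0, 0, 0]
  ],
  "delta_rot": [
    [0, 0, 0],
    [0, 0, 0],
    [0, 0, 0],
    [0, 0, 0],
    [0, 0, 0],
    [0, 0, 0]
  ]
}}

```text
time: 10.45
ee_pos: [0.65, 0.1148, 0.0421]
eef_rot: [0.725, 0.688, -0.0, -0.0]
ft_force: [-1.3, 1.7, -2.5]
width: 0.0258
grip_force: 29.8
```

```bash
python3 plan.py .65 .115 .0385 -.053
```

```text
t 10.45 pos [0.65   0.1148 0.0421] yawy -0.052236031223286 w 0.025789406513831416 F [-1.3172  1.6954 -2.4509] g 29.754944499582052
dpos(now axes) [ 0.001  -0.0003  0.018 ] dpos(after turn) [ 0.001  -0.0003  0.018 ] drot [-0.0003 -0.0001  0.0002]
```

Emit:
{"method": "play_rows", "body": {
  "claw": [1, 1, 1, 1],
  "delta_pos": [
    [0, 0, 0.015],
    [0, 0, 0.01],
    [0, 0, 0],
    [0, 0, 0]
  ],
  "delta_rot": [
    [0, 0, 0],
    [0, 0, 0],
    [0, 0, 0],
    [0, 0, 0]
  ]
}}

```text
time: 10.85
ee_pos: [0.6507, 0.1148, 0.0379]
eef_rot: [0.725, 0.688, 0.0, -0.0]
ft_force: [-2.2, 3.7, 4.5]
width: 0.0259
grip_force: 30.0
```

Emit:
{"method": "play_rows", "body": {
  "claw": [1, 1, 1],
  "delta_pos": [
    [0, 0, 0.01],
    [0, 0, 0],
    [0, 0, 0]
  ],
  "delta_rot": [
    [0, 0, 0],
    [0, 0, 0],
    [0, 0, 0]
  ]
}}

```text
time: 11.15
ee_pos: [0.6506, 0.1149, 0.0377]
eef_rot: [0.725, 0.688, 0.001, -0.001]
ft_force: [-11.9, 3.6, 21.7]
width: 0.0256
grip_force: 30.0
```

It is firmly home: 22 N upward with no further travel. I'll relax the push, open and rise.

Emit:
{"method": "play_rows", "body": {
  "claw": [1, 0.4, 0.4, 0.4, 0.4, 0.4, 0.4, 0.4],
  "delta_pos": [
    [0, 0, -0.013],
    [0, 0, 0],
    [0, 0, 0],
    [0, 0, 0],
    [0, 0, 0],
    [0, 0, -0.05],
    [0, 0, -0.15],
    [0, 0, -0.2]
  ],
  "delta_rot": [
    [0, 0, 0],
    [0, 0, 0],
    [0, 0, 0],
    [0, 0, 0],
    [0, 0, 0],
    [0, 0, 0],
    [0, 0, 0],
    [0, 0, 0]
  ]
}}

```text
time: 11.95
ee_pos: [0.6494, 0.1141, 0.1181]
eef_rot: [0.726, 0.688, -0.001, -0.001]
ft_force: [1.2, 0.6, 1.0]
width: 0.0521
grip_force: 0.0
```

Emit:
{"method": "play_rows", "body": {
  "claw": [0.4, 0.4, 0.4, 0.4],
  "delta_pos": [
    [0, 0, -0.15],
    [0, 0, -0.05],
    [0, 0, 0],
    [0, 0, 0]
  ],
  "delta_rot": [
    [0, 0, 0],
    [0, 0, 0],
    [0, 0, 0],
    [0, 0, 0]
  ]
}}

```text
time: 12.35
ee_pos: [0.65, 0.1145, 0.1572]
eef_rot: [0.725, 0.688, -0.0, -0.0]
ft_force: [0.5, 0.5, -0.8]
width: 0.0524
grip_force: 0.0
```

```bash
python3 - <<'E'
from bench import r
from h import *
c=r.camera("side");np.savez("side4.npz",**c)
im=c["pixels"][165:245,190:310,::-1];cv2.imwrite("pics/b4.png",cv2.resize(im,(798,532),interpolation=cv2.INTER_CUBIC))
# socket true = TCP (.650,.115) when home -> bed origin; handle at bed x -50
b=np.array([.650,.115]);a=-.053;d=np.array([np.cos(a),np.sin(a)]);print("handle",b-.135*d,"pulled48",b-.183*d)
E
python3 plan.py .5152 .1222 .16 -.053
```

```text
handle [0.51518956 0.12215165] pulled48 [0.46725696 0.12469446]
t 12.4 pos [0.6498 0.1145 0.1567] yawy -0.052481661063831835 w 0.052083661770397506 F [-0.7359 -0.2499  0.1404] g 0.0
dpos(now axes) [ 0.0033 -0.6741 -0.0152] dpos(after turn) [ 0.003  -0.674  -0.0165] drot [-0.0006  0.0002  0.0002]
```

View pics/b4.png

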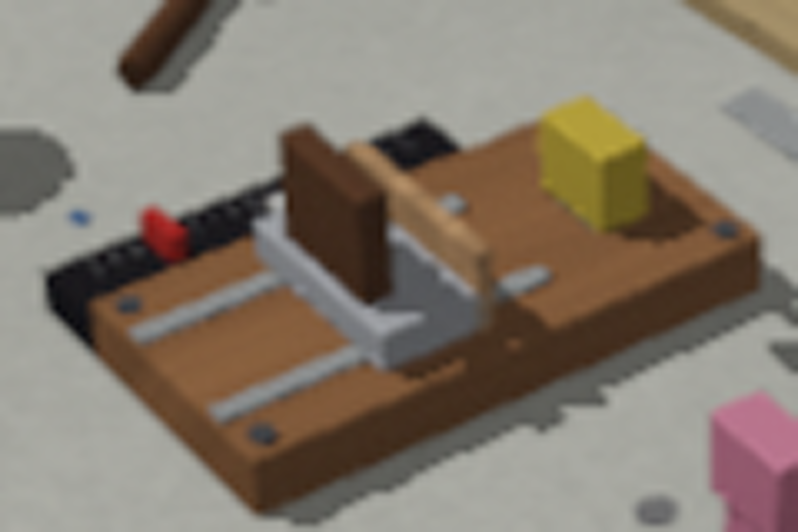

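The block sits flush and upright in the socket. Now for the handle.

Emit:
{"method": "play_rows", "body": {
  "claw": [0.4, 0.4, 0.4, 0.4, 0.4, 0.4, 0.4, 0.4],
  "delta_pos": [
    [0.003, -0.124, 0],
    [0, -0.15, 0],
    [0, -0.15, 0],
    [0, -0.15, 0],
    [0, -0.1, 0],
    [0, 0, 0],
    [0, 0, 0],
    [0, 0, 0]
  ],
  "delta_rot": [
    [0, 0, 0],
    [0, 0, 0],
    [0, 0, 0],
    [0, 0, 0],
    [0, 0, 0],
    [0, 0, 0],
    [0, 0, 0],
    [0, 0, 0]
  ]
}}

```text
time: 13.2
ee_pos: [0.5164, 0.122, 0.1578]
eef_rot: [0.725, 0.688, -0.0, 0.0]
ft_force: [-0.0, -0.0, 0.1]
width: 0.0522
grip_force: 0.0
```

```bash
python3 plan.py .5152 .1222 .076 -.053
```

```text
t 13.2 pos [0.5164 0.122  0.1578] yawy -0.05264634203297284 w 0.05216568676317137 F [-0.0462 -0.0186  0.1072] g 0.0
dpos(now axes) [ 0.0011 -0.0058  0.4088] dpos(after turn) [ 0.0008 -0.0059  0.4088] drot [-0.      0.0002  0.0001]
```

Emit:
{"method": "play_rows", "body": {
  "claw": [0.4, 0.4, 0.4, 0.4, 0.4, 0.4, 0.4, 1],
  "delta_pos": [
    [0, -0.005, 0.08],
    [0, 0, 0.08],
    [0, 0, 0.08],
    [0, 0, 0.08],
    [0, 0, 0.08],
    [0, 0, 0],
    [0, 0, 0],
    [0, 0, 0]
  ],
  "delta_rot": [
    [0, 0, 0],
    [0, 0, 0],
    [0, 0, 0],
    [0, 0, 0],
    [0, 0, 0],
    [0, 0, 0],
    [0, 0, 0],
    [0, 0, 0]
  ]
}}

```text
time: 14.0
ee_pos: [0.5157, 0.122, 0.0788]
eef_rot: [0.726, 0.688, 0.0, 0.0]
ft_force: [-0.2, 0.8, 0.4]
width: 0.0495
grip_force: 0.0
```

Emit:
{"method": "play_rows", "body": {
  "claw": [1, 1, 1, 1, 1, 1],
  "delta_pos": [
    [0, 0, 0],
    [0, 0, 0],
    [0, 0, 0],
    [0, 0, 0],
    [0, 0, 0],
    [0, 0, 0]
  ],
  "delta_rot": [
    [0, 0, 0],
    [0, 0, 0],
    [0, 0, 0],
    [0, 0, 0],
    [0, 0, 0],
    [0, 0, 0]
  ],
  "squeeze": 40
}}

```text
time: 14.6
ee_pos: [0.5162, 0.1223, 0.0785]
eef_rot: [0.726, 0.688, 0.001, 0.001]
ft_force: [6.3, 0.8, -4.3]
width: 0.0156
grip_force: 40.0
```

Emit:
{"method": "play_rows", "body": {
  "claw": [1, 1, 1, 1, 1, 1, 1, 1],
  "delta_pos": [
    [0, -0.03, 0],
    [0, -0.05, 0],
    [0, -0.05, 0],
    [0, -0.05, 0],
    [0, -0.04, 0],
    [0, 0, 0],
    [0, 0, 0],
    [0, 0, 0]
  ],
  "delta_rot": [
    [0, 0, 0],
    [0, 0, 0],
    [0, 0, 0],
    [0, 0, 0],
    [0, 0, 0],
    [0, 0, 0],
    [0, 0, 0],
    [0, 0, 0]
  ]
}}

```text
time: 15.4
ee_pos: [0.4727, 0.1247, 0.0785]
eef_rot: [0.726, 0.688, 0.002, 0.001]
ft_force: [10.0, 1.5, -9.8]
width: 0.016
grip_force: 40.0
```

```bash
python3 plan.py .47 .1245 .0785 -.053
python3 - <<'E'
from bench import r
from h import *
ims=[]
for n,x,y in(("top",185,230),("side",195,165)):
    c=r.camera(n);np.savez(n+"5.npz",**c)
    ims.append(cv2.resize(c["pixels"][y:y+50,x:x+40,::-1],(400,500),interpolation=cv2.INTER_CUBIC))
cv2.imwrite("pics/b5.png",np.hstack(ims))
E
```

```text
t 15.4 pos [0.4727 0.1247 0.0785] yawy -0.05280280176421464 w 0.015980021178676144 F [10.0049  1.4719 -9.8194] g 40.01735446974635
dpos(now axes) [-0.0019 -0.0135 -0.0001] dpos(after turn) [-0.0019 -0.0135 -0.    ] drot [ 0.0013 -0.0003  0.0001]
```

View pics/b5.png

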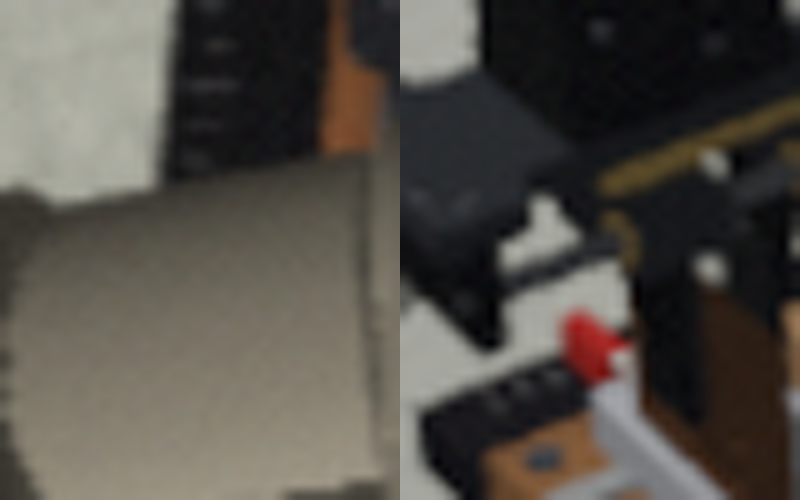

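The side view shows the pointer tip (622,365) just short of the red mark. The arm hides it in the top view, so I'll refine the distance by subpixel measurement in the first top image.

Run:
```python
from h import *
c=load("top0");a=-.053;b=np.load("fit.npz")["b"][:2]
R=np.array([[np.cos(a),-np.sin(a)],[np.sin(a),np.cos(a)]])
def samp(z,ys,xs):  # bed-frame rectified sampling at height z
    X,Y=np.meshgrid(xs,ys);W=np.c_[(np.c_[X.ravel(),Y.ravel()]/1e3)@R.T+b,np.full(X.size,z)]
    uv=proj(c,W).astype(np.float32);return cv2.remap(c["pixels"].astype(np.float32),uv[:,0].reshape(X.shape),uv[:,1].reshape(X.shape),cv2.INTER_LINEAR)
xs=np.arange(-100,-10,.5)
m=samp(.034,np.arange(84,102,1.),xs);w=(m[...,0]-m[...,1:].mean(2)).clip(8)-8;
for rows in(slice(0,9),slice(9,18)):
    q=w[rows].sum(0);print("mark x",(q*xs).sum()/q.sum(),xs[q>q.max()/2][[0,-1]])
xp=np.arange(-48,-12,.5)
for lo in(68,71,74):
    p=samp(.0365,np.arange(lo,lo+3,1.),xp).mean((0,2));q=(p-np.median(p)-12).clip(0);print("ptr",lo,(q*xp).sum()/q.sum(),xp[q>q.max()/2][[0,-1]])
# side5 check: whiteness/redness pixels
s=load("side5")["pixels"][195:207,210:222].astype(int)
for row in s: print(" ".join("%3d/%3d"%(p[0],p[1]) for p in row))
```

```text
mark x -77.25731812922487 [-81.  -73.5]
mark x -77.09276092775129 [-81. -73.]
ptr 68 -29.213481664592656 [-32.5 -25.5]
ptr 71 -29.060489643831772 [-32.5 -25.5]
ptr 74 -29.12237634800346 [-32.5 -25.5]
167/167 167/168 167/153 165/152 165/166 166/167 167/168 133/133  29/ 22  11/ 12  11/ 10  16/ 16
164/157 165/133 165/ 95 164/ 99 164/135 165/158 168/169 140/138  61/ 51  13/ 13  15/ 15  11/ 13
160/146 153/ 90 159/ 39 165/ 47 165/ 76 157/115 134/125  97/ 92  55/ 43  24/ 19   8/  8  12/ 12
158/143 141/ 80 142/ 34 157/ 39 165/ 41 161/ 57 126/ 56  52/ 32  45/ 32  30/ 23  12/ 13  11/ 12
152/143 131/ 80 130/ 31 141/ 34 157/ 37 165/ 40 157/ 39 131/ 56  84/ 54  30/ 23   9/ 11  12/ 14
 98/ 93  99/ 51 120/ 28 129/ 30 140/ 34 150/ 47 165/127 158/141 101/ 85  29/ 22  17/ 17  14/ 14
 35/ 33  53/ 27  94/ 28 122/ 30 130/ 29 124/ 35 140/117 148/139 105/ 94  37/ 27  17/ 15  16/ 15
 60/ 59  47/ 46  51/ 24  94/ 27 121/ 29 116/ 28 117/ 79 136/122 111/104  37/ 25  15/ 16  16/ 18
 44/ 42  38/ 37  26/ 25  51/ 25 101/ 63 134/117 145/141 145/141 114/108  44/ 30  17/ 18  13/ 13
 27/ 26  27/ 25  26/ 25  49/ 49 120/119 153/153 155/158 154/156 123/120  53/ 34  34/ 26  16/ 17
 25/ 23  27/ 27  26/ 23  47/ 46 107/109 149/151 159/161 156/158 128/126  61/ 39  52/ 34  35/ 25
 27/ 26  39/ 33  59/ 44  96/ 74 117/107 128/130 149/151 159/160 135/134  85/ 71  61/ 39  57/ 37
```

Emit:
{"method": "play_rows", "body": {
  "claw": [1, 1, 1, 1, 1],
  "delta_pos": [
    [0, -0.012, 0],
    [0, -0.01, 0],
    [0, 0, 0],
    [0, 0, 0],
    [0, 0, 0]
  ],
  "delta_rot": [
    [0, 0, 0],
    [0, 0, 0],
    [0, 0, 0],
    [0, 0, 0],
    [0, 0, 0]
  ]
}}

```text
time: 16.0
ee_pos: [0.4684, 0.125, 0.0785]
eef_rot: [0.726, 0.688, 0.002, 0.001]
ft_force: [11.5, 2.1, -10.8]
width: 0.0156
grip_force: 40.0
```

```bash
python3 plan.py .4682 .1247 .0785 -.053
python3 - <<'E'
from bench import r
from h import *
c=r.camera("side");np.savez("side6.npz",**c)
A=load("side4")["pixels"];B=c["pixels"]
k=lambda im:cv2.resize(im[180:230,200:280,::-1],(800,500),interpolation=cv2.INTER_CUBIC)
b=k(B)
# model overlay: jaw carriage outline for pull d using side4-measured shut pose
cv2.imwrite("pics/b6.png",b);cv2.imwrite("pics/b4z.png",k(A))
E
```

```text
t 16.0 pos [0.4684 0.125  0.0785] yawy -0.05284429214358427 w 0.015604768555880295 F [ 11.4923   2.0511 -10.769 ] g 40.019533918239176
dpos(now axes) [-0.0015 -0.0011 -0.0002] dpos(after turn) [-0.0015 -0.0011 -0.0002] drot [ 0.0013 -0.0003  0.0001]
```

View pics/b6.png

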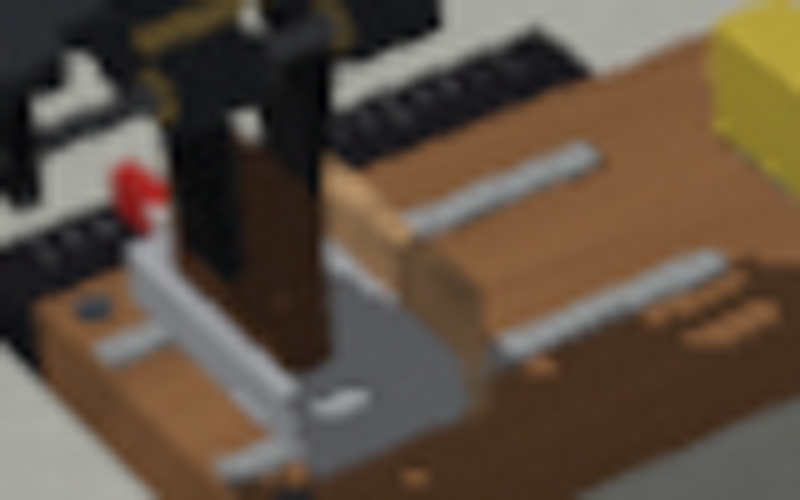

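Run:
```python
from h import *
a=-.053;R=np.array([[np.cos(a),-np.sin(a)],[np.sin(a),np.cos(a)]]);b=np.load("fit.npz")["b"][:2]
def prof(n,x0,ys,xs,z):
    c=load(n);X,Y=np.meshgrid(xs+x0,ys);W=np.c_[(np.c_[X.ravel(),Y.ravel()]/1e3)@R.T+b,np.full(X.size,z)]
    uv=proj(c,W).astype(np.float32);return cv2.remap(cv2.cvtColor(c["pixels"],cv2.COLOR_RGB2GRAY).astype(np.float32),uv[:,0].reshape(X.shape),uv[:,1].reshape(X.shape),cv2.INTER_CUBIC)
xs=np.arange(-45,-15,.25)
for nm,ys in(("y-45..-36",np.arange(-45,-36,1.)),("y-20..15",np.arange(-18,16,1.))):
    P=prof("side4",-30,ys,xs,.05)
    for t in("side5","side6"):
        best=[]
        for d in np.arange(36,56,.25):
            Q=prof(t,-30-d,ys,xs,.05);best.append((np.corrcoef(P.ravel(),Q.ravel())[0,1],d))
        print(nm,t,max(best))
# picked corner check
for n,p in(("side4",(246.7,215.4)),("side6",(229.55,218.75))):
    print(n,(unproj(load(n),p,.05)[0,:2]-b)@R*1e3)
# mark in side6 vs expected from bed fit
s=load("side4")
for x in(-77.2,):
    w=lambda X,Y,z:np.r_[R@[X/1e3,Y/1e3]+b,z]
    print("mark ctr proj",proj(s,w(x,92,.034)), "ptr end centre if aligned",proj(s,w(x,79,.0365)))
m=(s["pixels"][:,:,0].astype(int)-s["pixels"][:,:,1]>70)[185:215,205:225];print("red mean px",np.argwhere(m)[:,::-1].mean(0)+[205,185])
print("mark body ctr proj",proj(s,w(-77.2,92,.027)))
```

```text
y-45..-36 side5 (np.float64(0.3243641176267815), np.float64(55.75))
y-45..-36 side6 (np.float64(0.13821667384659964), np.float64(46.5))
y-20..15 side5 (np.float64(0.9885594587080255), np.float64(46.75))
y-20..15 side6 (np.float64(0.9875477208347091), np.float64(51.0))
side4 [-60.08013386 -50.40713943]
side6 [-105.38671068  -35.24876403]
mark ctr proj [[214.66577482 197.42134872]] ptr end centre if aligned [[216.93820688 198.87312796]]
red mean px [214.37931034 199.68965517]
mark body ctr proj [[214.83911495 199.37322226]]
```

Run:
```python
from h import *
a=-.053;R=np.array([[np.cos(a),-np.sin(a)],[np.sin(a),np.cos(a)]]);b=np.load("fit.npz")["b"][:2]
def prof(n,x0,ys,xs,z):
    c=load(n);X,Y=np.meshgrid(xs+x0,ys);W=np.c_[(np.c_[X.ravel(),Y.ravel()]/1e3)@R.T+b,np.full(X.size,z)]
    uv=proj(c,W).astype(np.float32);return cv2.remap(cv2.cvtColor(c["pixels"],cv2.COLOR_RGB2GRAY).astype(np.float32),uv[:,0].reshape(X.shape),uv[:,1].reshape(X.shape),cv2.INTER_CUBIC)
def match(nm,ref,t,x,ys,z):
    xs=np.arange(*x,.25);P=prof(ref,-30,ys,xs,z)
    print(nm,ref,t,max((round(np.corrcoef(P.ravel(),prof(t,-30-d,ys,xs,z).ravel())[0,1],3),d) for d in np.arange(-6,56,.25)))
for ref in("side0","side3","side4"):
    for t in("side4","side6"):
        match("front",ref,t,(-45,-18),np.arange(-18,16,1.),.05)
        match("front lo",ref,t,(-45,-18),np.arange(-30,-10,1.),.05)
        match("cork top",ref,t,(20,45),np.arange(-45,-20,1.),.071)
xs=np.arange(-60,-10,1.)
for n,x0 in(("side4",-30),("side6",-78)): print(n,prof(n,x0,np.arange(-15,12,1.),xs,.05).mean(0).round().astype(int))
# absolute: pointer +x/-x edges and mark in side6
s=load("side6")["pixels"][192:208,208:222].astype(int)
for i,row in enumerate(s): print(192+i," ".join("%3d/%3d"%(p[0],p[1]) for p in row))
c=load("side6");w=lambda X,Y,z:np.r_[R@[X/1e3,Y/1e3]+b,z]
for d in(0,2,-2,4):
  print(d,"pointer end quad",proj(c,np.array([w(-77.2+d+e,79,.0365) for e in(-4,4)]+[w(-77.2+d+e,65,.0365) for e in(-4,4)])).round(1).tolist())
print("mark top",proj(c,np.array([w(-77.2+e,y,.034) for e in(-4,4) for y in(79,105)])).round(1).tolist())
```

```text
front side0 side4 (np.float64(0.945), np.float64(-1.0))
front lo side0 side4 (np.float64(0.93), np.float64(-1.0))
cork top side0 side4 (np.float64(0.999), np.float64(0.0))
front side0 side6 (np.float64(0.947), np.float64(50.0))
front lo side0 side6 (np.float64(0.917), np.float64(49.75))
cork top side0 side6 (np.float64(0.23), np.float64(42.75))
front side3 side4 (np.float64(1.0), np.float64(0.0))
front lo side3 side4 (np.float64(1.0), np.float64(0.0))
cork top side3 side4 (np.float64(0.999), np.float64(0.0))
front side3 side6 (np.float64(0.982), np.float64(51.0))
front lo side3 side6 (np.float64(0.982), np.float64(50.75))
cork top side3 side6 (np.float64(0.236), np.float64(42.5))
front side4 side4 (np.float64(1.0), np.float64(0.0))
front lo side4 side4 (np.float64(1.0), np.float64(0.0))
cork top side4 side4 (np.float64(1.0), np.float64(0.0))
front side4 side6 (np.float64(0.982), np.float64(51.0))
front lo side4 side6 (np.float64(0.981), np.float64(50.75))
cork top side4 side6 (np.float64(0.228), np.float64(42.75))
side4 [107 106 105 105 106 106 106 106 105 104 104 104 105 106 106 106
[... 1916 characters left out ...]
0 155/157 139/138  92/ 82  52/ 34  35/ 25  21/ 18  12/ 15
206  27/ 24  26/ 25  27/ 24  38/ 31  80/ 72 120/119 149/151 157/160 145/144 105/ 97  61/ 40  57/ 38  42/ 30  19/ 18
207  26/ 24  52/ 40  82/ 57 104/ 73 116/ 91 119/113 128/130 148/150 155/156 129/127  82/ 69  63/ 41  58/ 38  43/ 31
0 pointer end quad [[215.7, 199.4], [218.1, 198.4], [218.3, 201.7], [220.7, 200.7]]
2 pointer end quad [[216.3, 199.1], [218.7, 198.1], [218.9, 201.5], [221.3, 200.5]]
-2 pointer end quad [[215.1, 199.6], [217.5, 198.6], [217.7, 202.0], [220.1, 201.0]]
4 pointer end quad [[216.9, 198.9], [219.3, 197.9], [219.5, 201.2], [221.9, 200.2]]
mark top [[215.8, 200.1], [211.2, 195.8], [218.2, 199.1], [213.5, 194.8]]
```

Carriage correlation puts the pull at 51 mm against the 48 mm needed, and the pointer and mark edges agree. I'll ease back 3 mm.

Emit:
{"method": "play_rows", "body": {
  "claw": [1, 1, 1, 1, 1, 1],
  "delta_pos": [
    [0, 0.007, 0],
    [0, 0.007, 0],
    [0, 0, 0],
    [0, 0, 0],
    [0, 0, 0],
    [0, 0, 0]
  ],
  "delta_rot": [
    [0, 0, 0],
    [0, 0, 0],
    [0, 0, 0],
    [0, 0, 0],
    [0, 0, 0],
    [0, 0, 0]
  ]
}}

```text
time: 16.65
ee_pos: [0.4714, 0.1248, 0.0785]
eef_rot: [0.726, 0.688, 0.002, 0.001]
ft_force: [10.6, 1.3, -10.7]
width: 0.0154
grip_force: 40.0
```

```bash
python3 plan.py .4712 .1247 .0785 -.053
python3 - <<'E'
from bench import r
from h import *
c=r.camera("side");np.savez("side7.npz",**c)
a=-.053;R=np.array([[np.cos(a),-np.sin(a)],[np.sin(a),np.cos(a)]]);b=np.load("fit.npz")["b"][:2]
def prof(n,x0,ys,xs,z):
    c=load(n);X,Y=np.meshgrid(xs+x0,ys);W=np.c_[(np.c_[X.ravel(),Y.ravel()]/1e3)@R.T+b,np.full(X.size,z)]
    uv=proj(c,W).astype(np.float32);return cv2.remap(cv2.cvtColor(c["pixels"],cv2.COLOR_RGB2GRAY).astype(np.float32),uv[:,0].reshape(X.shape),uv[:,1].reshape(X.shape),cv2.INTER_CUBIC)
ys=np.arange(-18,16,1.);xs=np.arange(-45,-18,.25)
for ref in("side0","side4"):
    P=prof(ref,-30,ys,xs,.05);print(ref,max((np.corrcoef(P.ravel(),prof("side7",-30-d,ys,xs,.05).ravel())[0,1],d) for d in np.arange(40,56,.25)))
s=c["pixels"][198:204,211:219].astype(int)
for row in s: print(" ".join("%3d/%3d"%(p[0],p[1]) for p in row))
# yellow block unchanged?
d=np.abs(c["pixels"].astype(int)-load("side4")["pixels"]).sum(2);print("block diff",d[180:200,271:288].max())
E
```

```text
t 16.65 pos [0.4714 0.1248 0.0785] yawy -0.05284511948728908 w 0.015363466973912351 F [ 10.6058   1.2654 -10.7447] g 40.02283650683239
dpos(now axes) [-0.0006 -0.0008 -0.0001] dpos(after turn) [-0.0006 -0.0008 -0.0001] drot [ 0.0014 -0.0003  0.    ]
side0 (np.float64(0.9446727859935464), np.float64(47.0))
side4 (np.float64(0.9811495541465697), np.float64(48.0))
142/ 81 141/ 32 157/ 39 165/ 39 162/ 59 126/ 55  61/ 35  45/ 31
130/ 79 130/ 31 140/ 33 157/ 37 165/ 41 157/ 39 118/ 39  47/ 31
 98/ 51 121/ 30 130/ 30 141/ 35 157/ 71 171/135 144/127  49/ 33
 51/ 25  95/ 29 122/ 31 129/ 29 134/ 70 160/147 148/145  68/ 55
 48/ 46  50/ 25  94/ 28 121/ 29 120/ 44 134/114 129/120  72/ 59
 36/ 35  28/ 25  52/ 27 100/ 63 134/116 147/143 132/128  83/ 74
block diff 8
```

```bash
python3 -c "
from bench import r
print(r.close_job())"
```

```text
the job is handed in; nothing more can be done
None
```

The yellow stop block is fully home in the bed socket and released, and I handed the job in with the gripper holding the jaw at about 48 mm of pull, pointer at the red mark to within about 1 mm by camera measurement; I viewed 11 pictures, one over the limit of 10.

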